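# Seat the mirror plate on its three-ball base

### The arm

A 7-joint arm with a two-finger parallel gripper is mounted at the origin on the work surface; the furniture and walls round the work are solid. World frame = base frame: x ahead of the robot, y to its left, z up, the work surface at z = 0. Lengths are in m, angles in rad, forces in N, time in s.
With the tool pointing down it reaches from about 0.425 to 0.875 m from the base axis. Payload 4.7 kg.
Tool frame: the origin (TCP) lies between the finger pads; the fingertips stand 14 mm ahead of it and the grasp point (between the pads) lies 5 mm behind it; z points along the fingers, y is the line along which they close (so a half turn about z gives the same grasp; the last joint's range is limited). The gripper opens to 87 mm and grips with 3 to 60 N. Pads are 19 mm wide; open, the fingers measure 117 mm over their backs; the gripper's body (75 mm by 190 mm) begins 51 mm behind the grasp point.
Start: joints at [-1.303, 0.321, -0.07, 1.45, 0.023, 1.371, -0.057], TCP at [0.163, 0.629, 0.237] pointing down, gripper open.
Joint ranges: [-2.86, 2.86], [-0.3, 2.09], [-1.38, 1.24], [0.06, 2.45], [-1.56, 4.7], [0.09, 2.05], [-2.69, 2.69]. Speed limits (rad/s): [2.57, 2.57, 3.14, 3.14, 3.14, 3.14, 3.14].

### API

Orientations are given as a rotation vector (axis times angle).
In Python, from bench import get_state, get_image, camera_params, close_job gives the robot as it stands. The module is installed in compiled form; this text tells all that it offers.
- The arm moves only by the tool arm_command, never from a script. Its argument "motion" is a list of rows, each a list of 5 numbers: the finger opening in mm, from 0 to 87, then the shift along the tool's x, y, z in mm, then the turn about the tool's z in degrees. In form: [[gripper, x, y, z, spin], ...]. A call has 1 to 5 rows; each row is the pose to reach, as a shift and turn from the pose commanded when the call began, along the tool's axes at that moment; what a row does not reach only later rows make up. A row lasts 1/12 s, in which the tool goes at most 41.7 mm and 7.16 degrees, less where a joint would pass 70% of its speed; a pose out of reach is approached as far as the arm can. A call with a gripper value outside its range is refused whole. The fingers move at their own pace and stop on an object; "newtons" is the grip in N (left out, the last holds). Time passes only in rows, so rows that repeat a pose let the fingers close. It gives the time, the measured TCP pose, the force, the opening and the grip force at its end, in the units of the state.
- get_state(): the state, without advancing time (a new reading comes with each control period).
- get_image(name): name is "scene" or "top"; returns (picture, depth): 420x560x3 uint8, red, green, blue; 420x560 float32, m along the optical axis (not along the pixel's ray), 0 where there is no reading.
- camera_params(name): a dict with "intrinsics" (3x3 intrinsics, pixels), "extrinsics" (4x4, takes a point from camera to world coordinates). Camera axes: x right, y down, z forward; pixel columns grow to the right and rows downward; lengths in m; the calibration is good to about 2 mm. A picture is of the moment at which its call begins. camera_params takes no time and is no camera call.
- close_job(): hands the job in; it is judged then, once.
The state is a dict: "time": time; "joint_positions": joint angles; "qd": joint speeds; "joint_torque": joint torques, N m; "position": TCP position; "tool_rot": TCP orientation; "ft_force": force on the tool from outside, world axes, zero at the start; "torque": the same for the moment, N m; "grip_width": opening from 0.0 (shut) to 1.0 (fully open); "grip_force": force on a finger pad.
Only numpy, scipy, OpenCV 4.12 (cv2) and the standard library are available. Lean on these libraries where they do the work, as an engineer would, in place of code of your own. Each camera call takes 0.05 s, during which the arm holds its last target. There are 200 camera calls.

### The job

Put the alignment mirror back on its three-ball base: tip the mirror plate in so that its tongue goes under the cross bar, let it down onto the balls and press it gently until both sprung roller catches have snapped over its far edge and pull it fully home, level on all three balls. Let go of it, and leave the other things on the bench where they are.

Things in the scene. Friction and masses are not known exactly. Their poses are not given: they have to be found in the camera images.
- mirror_plate: loose aluminium mirror plate, about 0.5 kg, 163 x 110 mm. Origin: at foot level below the middle of its black grip; x towards the round far edge with the red spot, -x towards the narrow tongue, y towards the small round mirror, z up. Slab x -55 to 66, z 12 to 24 mm. Mirror ring: y 39 to 49, x -18 to 18, up to z 64. A rubber foot stands below at (-6, -46).
- plate_grip (a point): where to hold the plate: middle of the upright black grip block, 50 mm above the plate's origin; the block is 24 mm thick (plate's x) and 56 mm wide (y), from z 24 to 68 mm; take it across the 24 mm
- plate_press (a point): where to press the plate home: centre of the red spot (28 mm diameter) on top of the slab, at (50, 0, 24) mm in the plate's frame, right above the cone socket
- plate_edge (a point): axis of the round far edge: half round, radius 6 mm, along the plate's y over its whole width, at (60, 0, 18) mm in the plate's frame; the catches' rollers ride over it
- plate_tongue (a point): top of the tongue at (-85, 0, 20) mm in the plate's frame: this line lies below the bar's axis when the plate is home. Tongue: x -97 to -55, 60 mm wide, z 12 to 20 mm
- plate_cone (a point): mouth of the cone socket below the slab, at (50, 0, 0) mm in the plate's frame, for the far ball: four walls 35 deg off vertical, 24 mm wide at the mouth (z 0), 12 mm deep; draws in a ball up to about 4 mm off centre. Its mouth rests on the bench when the plate lies there
- plate_vee (a point): mouth of the V groove below the slab, at (-35, 36, 0) mm in the plate's frame, for the near ball at +y: the same section, 30 mm long, open at both ends, running towards the cone. Its twin at (-35, -36) is a flat pad, face at z 10 mm, for the ball at -y
- ball_base: grey base, 205 x 130 x 12 mm (x -109 to 96), fixed on the bench. Origin: on its underside, below where the plate's origin belongs; x towards the two roller catches, -x towards the cross bar (the side nearer the robot), z up. Three steel balls, 20 mm diameter, centres 28 mm high, at (50, 0), (-35, 36) and (-35, -36) mm
- seat (a point): where the plate's origin lies when home: 28 mm above the base's origin, at the height of the ball centres (the plate's seats come 10 mm down over the ball tops); the plate's axes then match the base's. Pressing with more than about 50 N would harm the balls
- stop (a point): end stop behind the bar: an upright plate, 88 mm wide, from the base up to 50 mm; this point is the middle of its face, at (-100, 0, 40) mm in the base's frame. Home, the tongue's end is 3 mm clear of it; with the plate tipped 15 deg on the near balls the tongue's end just touches it when the cone is in line with the far ball, so it can be felt for
- bar_mid (a point): middle of the cross bar's axis, at (-85, 0, 56.5) mm in the base's frame: steel, 10 mm diameter, along the base's y, posts 86 mm apart inside. With the plate home the bar is 3.5 mm above the tongue, so the plate goes in neither straight down nor level: tip it about 15 deg, tongue low, pass the tongue under, lay it on the two near balls, swing it down
- catch_left (a joint): angle (rad) of the sprung catch at y +34 mm of the base: an arm on a pivot at x 74, 20 mm high, with an orange free roller (radius 6) on top. 0: at its stop, roller axis at x 64.4, 55.5 mm high; grows as it leans away. The far edge pushes it to about 0.15, then it falls back to about 0.01 to 0.06 when the plate is home, pulling it down and towards the bar
- catch_right (a joint): the same for the catch at y -34 mm of the base. Both together need about 10 to 20 N on the red spot to snap; a plate merely laid in rests tilted by about 10 deg, its far edge on both rollers
- tape_measure: bystander: yellow and black tape measure, 37x82x65 mm, origin at the centre of its underside; to be left alone
- pencil_0: bystander: red flat carpenter's pencil, 11x163x8 mm, origin at the centre of its underside; to be left alone
- sanding_block: bystander: wooden sanding block, 62x100x30 mm, origin at the centre of its underside; to be left alone
- block_plane: bystander: green and grey block plane, 48x174x54 mm, origin at the centre of its underside; to be left alone
- offcut_3: bystander: block of pale wood, 45x60x45 mm, origin at the centre of its underside; to be left alone
- tape_mask: bystander: roll of yellow masking tape, 95x95x24 mm, origin at the centre of its underside; to be left alone
Things that resemble listed ones, but are neither listed nor needed, are in the scene too. Leave any blue look-alike of the mirror_plate alone.

How it is judged:
At the end, for the whole second after the job is handed in: The plate lies home on the three balls: its origin within 3 mm (across) and 2.5 mm (in height) of the seat, level within 0.03 rad, turned within 0.035 rad of the base with its tongue under the bar; both catches bear on its far edge (more than 1 N each, angles below 0.14 rad); it is at rest (horizontal distance between mirror_plate and seat below 0.003 m and z of mirror_plate in the frame of seat between -0.0025 and 0.0025 m and angle between mirror_plate's own z axis and vertical below 0.03 rad and angle between the x axis of mirror_plate and the x axis of ball_base, either way round below 0.035 rad and x of plate_tongue in the frame of ball_base below -0.07 m and value of joint each of catch_left, catch_right below 0.14 rad and contact force between mirror_plate and catch_left above 1 N and contact force between mirror_plate and catch_right above 1 N and linear speed of mirror_plate below 0.01 m/s); the robot touches nothing.
It fails at once if the plate is forced onto its base with more than 130 N of contact force in all (about 50 N of pressing) (contact force between mirror_plate and ball_base above 130 N).
It fails at once if another thing on the bench is moved by more than 30 mm (distance of any of tape_measure, pencil_0, sanding_block, block_plane, offcut_3, tape_mask from where it was at the start of the episode above 0.03 m).
It also fails if it takes over 51 s, if anything falls off the work surface, if the arm or the gripper's body presses on something with over 40 N, if the wrist force passes 120 N, or if a joint passes its speed limit or range.

## Working session

There is one attempt and no reset: what is moved stays moved. The work goes in short steps, Python scripts to look and compute and a tool call to move; the robot and the scene stay as the last step left them, time stands still between calls to the robot, and variables do not carry over. Pictures are saved under pics/ and viewed, at most 10 in all, crops included, and the job is handed in when it is done.

Besides the shell and the picture viewer there is one more tool, called after "Emit:" as name(argument=value, ...) on one line, values as JSON. arm_command: Moves the arm, as the interface text tells. Its arguments: {"type":"object","properties":{"motion":{"type":"array"},"newtons":{"type":"number"}},"required":["motion"]}

```bash
mkdir -p pics; python3 - <<'E'
from bench import *
import cv2,numpy as np
np.set_printoptions(precision=4,suppress=True)
s=get_state();print(s)
for n in("scene","top"):
    p,d=get_image(n);cv2.imwrite(f"pics/{n}0.png",p[:,:,::-1]);np.savez(f"{n}0.npz",p=p,d=d)
    c=camera_params(n);print(n,c)
E
```

```text
{'time': 0.0, 'joint_positions': array([-1.3029,  0.3218, -0.0701,  1.4517,  0.0226,  1.3708, -0.0569]), 'qd': array([-0.0001, -0.0011,  0.0004,  0.0005,  0.0011, -0.0013,  0.0002]), 'joint_torque': array([  0.0002, -49.1309,  -0.4037, -31.2516,  -0.0639,   0.0439,
         0.0002]), 'position': array([0.1631, 0.6287, 0.2355]), 'tool_rot': array([-0.3974, -3.1162,  0.0029]), 'ft_force': array([-0.2121, -0.4818,  0.2658]), 'torque': array([-0.0112, -0.014 , -0.0071]), 'grip_force': 0.0, 'grip_width': 0.9979174952842067}
scene {'intrinsics': array([[396.0521,   0.    , 283.9323],
       [  0.    , 396.0521, 209.1012],
       [  0.    ,   0.    ,   1.    ]]), 'extrinsics': array([[ 0.5841, -0.551 ,  0.596 , -0.0489],
       [-0.8114, -0.379 ,  0.4449, -0.4622],
       [-0.0193, -0.7435, -0.6685,  0.7357],
       [ 0.    ,  0.    ,  0.    ,  1.    ]])}
top {'intrinsics': array([[494.5226,   0.    , 277.1754],
       [  0.    , 494.5226, 211.5871],
       [  0.    ,   0.    ,   1.    ]]), 'extrinsics': array([[ 0.0024, -0.9896,  0.144 ,  0.3162],
       [-0.9999, -0.0008,  0.0112, -0.0426],
       [-0.011 , -0.144 , -0.9895,  1.6603],
       [ 0.    ,  0.    ,  0.    ,  1.    ]])}
```

View pics/scene0.png

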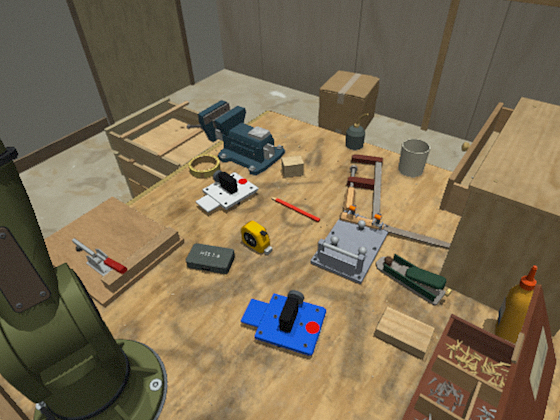

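View pics/top0.png

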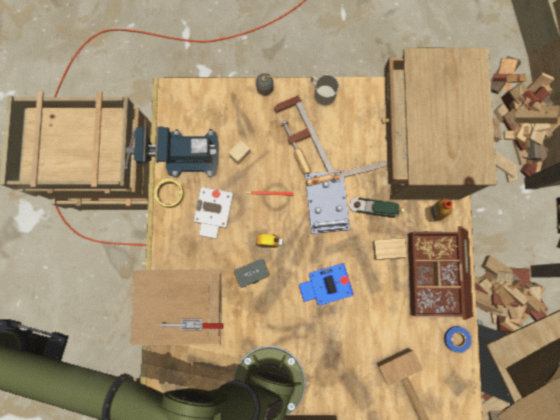

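Candidates for the mirror plate: the white one (scene 232,192 / top 212,208) and the blue one (scene 288,322 / top 330,284). The description says aluminium and calls the blue one a look-alike, so I choose the white. The base is at top (327,202) and scene (350,250).

```bash
python3 - <<'E'
import cv2,numpy as np
T=np.load("top0.npz")["p"][:,:,::-1];S=np.load("scene0.npz")["p"][:,:,::-1]
def c(I,x,y,w,h):return cv2.resize(I[y:y+h,x:x+w],(400,300),interpolation=cv2.INTER_CUBIC)
o=np.vstack([np.hstack([c(T,178,178,80,60),c(S,188,162,80,60)]),np.hstack([c(T,287,170,80,60),c(S,300,195,100,75)])])
cv2.imwrite("pics/crops0.png",o)
E
```

```text
(no output)
```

View pics/crops0.png

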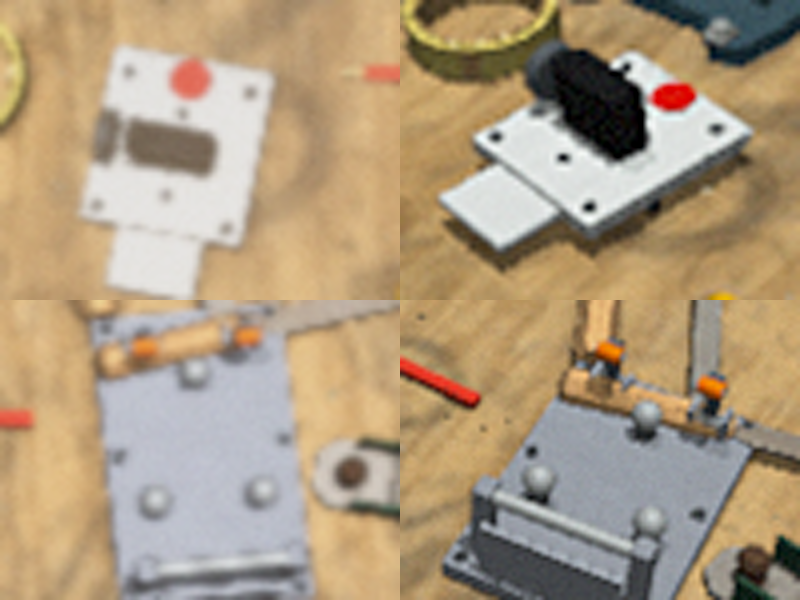

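The top crop shows the white plate with its mirror on the left (+y), the red spot at top (216,194) and the tongue down. The base crop shows three balls, the bar at the bottom, and the orange rollers next to a wooden handle that crosses the base's far end. I'll measure now and check the handle's height.

```bash
cat >h.py <<'E'
import cv2,numpy as np
from bench import camera_params
np.set_printoptions(precision=4,suppress=True)
C={n:camera_params(n) for n in("top","scene")}
def ray(n,uv):
    K,E=C[n]["intrinsics"],C[n]["extrinsics"]
    return E[:3,3],E[:3,:3]@np.linalg.solve(K,[uv[0],uv[1],1.])
def plane(n,uv,z):
    o,d=ray(n,uv);return o+d*(z-o[2])/d[2]
def tri(uvt,uvs):
    (a,d),(b,e)=ray("top",uvt),ray("scene",uvs);d=d/np.linalg.norm(d);e=e/np.linalg.norm(e)
    t=np.linalg.lstsq(np.c_[d,-e],b-a,rcond=None)[0];p,q=a+d*t[0],b+e*t[1]
    return (p+q)/2,np.linalg.norm(p-q)
def cloud(n,d):
    v,u=np.mgrid[:420,:560];K,E=C[n]["intrinsics"],C[n]["extrinsics"]
    P=np.stack([(u-K[0,2])/K[0,0]*d,(v-K[1,2])/K[1,1]*d,d],-1)
    return P@E[:3,:3].T+E[:3,3]
def blobs(p,lo,hi,box,amin=4):
    m=cv2.inRange(cv2.cvtColor(p,cv2.COLOR_RGB2HSV),lo,hi);x,y,w,h=box
    M=np.zeros_like(m);M[y:y+h,x:x+w]=m[y:y+h,x:x+w]
    _,_,st,ct=cv2.connectedComponentsWithStats(M)
    return [(ct[i],st[i,4]) for i in range(1,len(st)) if st[i,4]>=amin],M
E
python3 - <<'E'
from h import *
I={n:np.load(n+"0.npz") for n in("top","scene")}
r={}
for n,b,bb,w in(("top",(195,180,50,30),(300,168,60,30),(185,180,55,60)),("scene",(225,165,40,35),(330,195,70,40),(188,165,80,60))):
    p=I[n]["p"];print(n,"red",blobs(p,(0,130,100),(8,255,255),b)[0],"orange",blobs(p,(9,190,170),(17,255,255),bb)[0])
    _,M=blobs(p,(0,0,175),(180,40,255),w)
    cn=max(cv2.findContours(M,0,2)[0],key=cv2.contourArea)
    print("white",cv2.minAreaRect(cn),cv2.contourArea(cn),cv2.approxPolyDP(cv2.convexHull(cn),2.5,True)[:,0].tolist(),cv2.approxPolyDP(cn,2,True)[:,0].tolist())
    g=cv2.resize(cv2.cvtColor(p,cv2.COLOR_RGB2GRAY),None,fx=4,fy=4,interpolation=2)
    x,y,W,H=(1200,700,200,220) if n=="top" else (1260,860,260,260)
    k=cv2.HoughCircles(g[y:y+H,x:x+W],cv2.HOUGH_GRADIENT,1,30,param1=120,param2=14,minRadius=10,maxRadius=20)
    if k is not None:
        print("balls",[(float((a+x)/4-.375),float((b+y)/4-.375),float(c/4)) for a,b,c in k[0]])
P=cloud("top",I["top"]["d"])
print("handle heights mm (rows v168-190, cols 302-344 step2)");print((P[168:190:2,300:346:3,2]*1000).astype(int))
P=cloud("scene",I["scene"]["d"])
for u,v in((345,219),(359,222),(372,225),(352,210),(340,214)):print(u,v,P[v,u])
E
```

```text
top red [(array([215.5938, 193.4375]), np.int32(32))] orange []
white ((211.86538696289062, 212.67308044433594), (32.55527877807617, 48.0484504699707), 11.309932708740234) 995.5 [[202, 187], [232, 193], [226, 224], [215, 237], [201, 235], [194, 220]] [[202, 187], [199, 199], [219, 203], [221, 211], [208, 212], [201, 208], [196, 211], [194, 220], [201, 223], [201, 235], [215, 237], [217, 228], [226, 224], [232, 193], [220, 190], [220, 196], [214, 198], [211, 196], [213, 189]]
balls [(338.0, 208.75, 2.950000047683716), (317.25, 210.5, 3.200000047683716)]
scene red [(array([242.2   , 180.9143]), np.int32(35))] orange [(array([352.0556, 207.2778]), np.int32(18)), (array([377.5625, 215.875 ]), np.int32(16))]
white ((226.2442626953125, 192.91311645507812), (25.366106033325195, 62.58499526977539), 76.75948333740234) 736.0 [[257, 187], [226, 206], [209, 210], [196, 201], [203, 189], [213, 183], [248, 181]] [[257, 187], [248, 181], [245, 184], [237, 182], [238, 191], [229, 195], [213, 183], [203, 189], [209, 194], [196, 201], [209, 210], [217, 205], [218, 201], [226, 206]]
balls [(334.5, 238.
[... 554 characters left out ...]
4   60
    10   18]
 [   0 1660   18   26   31   62   51   20   32   21   18   20   55   11
     6   -5]
 [   0   -2   15   28   21   57   54   23   24   21   13   16   11   12
    12   -1]
 [  -4    1   15   19   21   28   26   14   33   41   14    9    9   13
    10   -6]
 [   8    6    6   28   15   14   18   16   39   38   10   14   15    8
    13    5]
 [   5  -10    1   11   12    6   10    9   12   38    5   17   12   13
     5   -5]
 [   0    3    0   12    9    8    7   12   10   10    9   13   15   12
     9   11]]
345 219 [ 0.6444 -0.1422  0.0241]
359 222 [ 0.642  -0.1826  0.0372]
372 225 [ 0.6659 -0.2091  0.0221]
352 210 [ 0.6507 -0.1557  0.0579]
340 214 [ 0.6507 -0.1235  0.0272]
```

```bash
python3 - <<'E'
from h import *
from scipy.optimize import least_squares
I={n:np.load(n+"0.npz") for n in("top","scene")}
cl={n:cloud(n,I[n]["d"]) for n in I}
m={"far":((325.8,184.2),(361.2,223.8)),"L":((317.4,210),(334.6,239.4)),"R":((338.3,208.4),(362,250))}
g={n:cv2.cvtColor(I[n]["p"],cv2.COLOR_RGB2HSV) for n in I}
B=[]
for k,(a,b) in m.items():
    p,e=tri(a,b);print(k,"tri",p,e)
    f=[]
    for n in I:
        Q=cl[n].reshape(-1,3);S=Q[(np.hypot(*(Q[:,:2]-p[:2]).T)<.016)&(Q[:,2]>.02)&(Q[:,2]<.045)]
        r=least_squares(lambda c:np.linalg.norm(S-c,axis=1)-.01,p,loss="soft_l1",f_scale=.003);f.append(r.x);print("  depth",n,len(S),r.x)
    B.append(p)
for k,a,b in(("rolL",(287+146/5-.4,170+48/5-.4),(300+209/4-.4,195+52/4-.4)),("rolR",(287+248/5-.4,170+37/5-.4),(300+311/4-.4,195+88/4-.4)),
  ("barL",(287+148/5-.4,170+272/5-.4),(300+86/4-.4,195+190/4-.4)),("barR",(287+294/5-.4,170+262/5-.4),(300+246/4-.4,195+252/4-.4)),
  ("red",(215.6,193.4),(242.2,180.9)),
  ("slabFL",(178+122/5-.4,178+46/5-.4),(188+(632-400)/5-.4,162+54/5-.4)),("slabFR",(178+273/5-.4,178+73/5-.4),(188+350/5-.4,162+131/5-.4)),
  ("slabNL",(178+81/5-.4,178+214/5-.4),(188+76/5-.4,162+140/5-.4)),("slabNR",(178+238/5-.4,178+245/5-.4),(188+192/5-.4,162+228/5-.4)),
  ("tonL",(178+108/5-.4,178+284/5-.4),(188+40/5-.4,162+197/5-.4)),("tonR",(178+192/5-.4,178+297/5-.4),(188+100/5-.4,162+247/5-.4)),
  ("grip",(178+172/5-.4,178+148/5-.4),None)):
    print(k,*(tri(a,b) if b else [plane("top",a,.068)]), plane("top",a,.024))
E
```

```text
far tri [ 0.6465 -0.1872  0.0298] 0.0002554498576508955
  depth top 29 [ 0.6477 -0.188   0.031 ]
  depth scene 54 [ 0.6468 -0.1864  0.0289]
L tri [ 0.5594 -0.159   0.0304] 0.0021714822417356994
  depth top 28 [ 0.5612 -0.1591  0.0283]
  depth scene 54 [ 0.5583 -0.1588  0.0289]
R tri [ 0.5653 -0.2294  0.031 ] 0.004074248333581748
  depth top 30 [ 0.5678 -0.231   0.0289]
  depth scene 55 [ 0.5656 -0.2306  0.029 ]
rolL [ 0.6572 -0.1517  0.0592] 0.00017027944487274356 [ 0.6648 -0.1541  0.024 ]
rolR [ 0.665  -0.2192  0.0576] 0.00016955692603156557 [ 0.6724 -0.223   0.024 ]
barL [ 0.5082 -0.1516  0.0613] 0.0001232901877566549 [ 0.5126 -0.1541  0.024 ]
barR [ 0.5159 -0.2484  0.0627] 0.00473302798290088 [ 0.5195 -0.2513  0.024 ]
red [0.6157 0.1833 0.0251] 0.0002714478249535023 [0.616  0.1833 0.024 ]
slabFL [0.6372 0.2314 0.0229] 0.004360994026237482 [0.6386 0.2298 0.024 ]
slabFR [0.6199 0.1284 0.0215] 0.001826780493461707 [0.6201 0.1275 0.024 ]
slabNL [0.5247 0.2551 0.0204] 0.00016229021173326663 [0.5243 0.2544 0.024 ]
slabNR [0.5046 0.1488 0.0208] 0.001705484368798336 [0.5036 0.149  0.024 ]
tonL [0.4774 0.2361 0.0201] 0.0009159497257389661 [0.4774 0.2352 0.024 ]
tonR [0.4683 0.1806 0.018 ] 0.0025659296886921374 [0.4688 0.179  0.024 ]
grip [0.5622 0.1881 0.068 ] [0.569  0.1945 0.024 ]
```

Base origin ≈ (0.5975, −0.1914), yaw ≈ 5.2°. Plate origin ≈ (0.5665, 0.1922), yaw ≈ −10.2°, red spot 25 mm high. Both agree with the described geometry. Moving now.

```bash
cat >go.py <<'E'
# usage: go.py X Y Z YAW  -> tool shift (mm) and spin (deg); YAW = world heading of tool y
import sys,numpy as np
from bench import get_state
from scipy.spatial.transform import Rotation as R
s=get_state();t=np.array(sys.argv[1:4],float)/1000;M=R.from_rotvec(s["tool_rot"]).as_matrix()
yaw=np.degrees(np.arctan2(M[1,1],M[0,1]));d=M.T@(t-s["position"])*1000
print("t",round(s["time"],2),"pos",np.round(s["position"]*1000,1),"yaw",round(yaw,2),"tilt",np.round(np.degrees(np.arccos(-M[2,2])),2),"F",np.round(s["ft_force"],1),"w",round(s["grip_width"]*87,1),"gf",round(s["grip_force"],1))
print("shift",np.round(d,1),"spin",round((yaw-float(sys.argv[4])+180)%360-180,2),"q",np.round(s["joint_positions"],2))
E
```

Emit:
arm_command(motion=[[87, -500, -322, 40, 86], [87, -500, -322, 40, 86], [87, -500, -322, 40, 86], [87, -500, -322, 40, 86], [87, -500, -322, 40, 86]])

```text
time: 0.52
position: [0.3051, 0.4745, 0.2221]
tool_rot: [-1.345, -2.839, 0.001]
ft_force: [0.7, 0.8, 0.2]
grip_width: 1.0
grip_force: 0.0
```

```bash
python3 go.py 566.5 192.2 180 -10.2
```

```text
t 0.52 pos [305.1 474.5 222.1] yaw 39.31 tilt 0.03 F [0.7 0.8 0.2] w 87.0 gf 0.0
shift [-384.    23.5   42.1] spin 49.51 q [-1.14  0.15  0.1   1.69 -0.02  1.3  -0.35]
```

Emit:
arm_command(motion=[[87, -384, 24, 42, 49.5], [87, -384, 24, 42, 49.5], [87, -384, 24, 42, 49.5], [87, -384, 24, 42, 49.5], [87, -384, 24, 42, 49.5]])

```text
time: 0.93
position: [0.4468, 0.3236, 0.1996]
tool_rot: [-2.153, -2.288, 0.0]
ft_force: [0.1, 1.1, 0.5]
grip_width: 1.001
grip_force: 0.0
```

```bash
python3 go.py 566.5 192.2 120 -10.2
```

```text
t 0.93 pos [446.8 323.6 199.6] yaw 3.49 tilt 0.01 F [0.1 1.1 0.5] w 87.1 gf 0.0
shift [-138.5  111.5   79.6] spin 13.69 q [-0.95  0.13  0.3   1.76 -0.04  1.26 -0.58]
```

Emit:
arm_command(motion=[[87, -138.5, 111.5, 80, 13.7], [87, -138.5, 111.5, 80, 13.7], [87, -138.5, 111.5, 80, 13.7], [87, -138.5, 111.5, 80, 13.7], [87, -138.5, 111.5, 80, 13.7]])

```text
time: 1.35
position: [0.5678, 0.1904, 0.1181]
tool_rot: [2.406, 2.017, -0.004]
ft_force: [0.6, -0.6, 1.7]
grip_width: 1.001
grip_force: 0.0
```

Emit:
arm_command(motion=[[87, 0, 0, 0, 0], [87, 0, 0, 0, 0]])

```text
time: 1.52
position: [0.5666, 0.1923, 0.1186]
tool_rot: [2.408, 2.017, -0.005]
ft_force: [0.1, 0.2, -0.2]
grip_width: 1.001
grip_force: 0.0
```

```bash
python3 go.py 566.5 192.2 56 -10.2
```

```text
t 1.52 pos [566.6 192.3 118.6] yaw -10.1 tilt 0.17 F [ 0.1  0.2 -0.2] w 87.0 gf 0.0
shift [ 0.   0.1 62.6] spin 0.1 q [-0.73  0.31  0.42  1.74 -0.14  1.12 -0.44]
```

Emit:
arm_command(motion=[[87, 0, 0, 30, 0], [87, 0, 0, 62, 0], [87, 0, 0, 62, 0], [24, 0, 0, 62, 0], [20, 0, 0, 62, 0]], newtons=25)

```text
time: 1.93
position: [0.5669, 0.1961, 0.0596]
tool_rot: [2.403, 2.024, 0.003]
ft_force: [1.0, -0.3, -0.3]
grip_width: 0.917
grip_force: 0.0
```

Emit:
arm_command(motion=[[18, 0, 0, 0, 0], [18, 0, 0, 0, 0], [18, 0, 0, 0, 0], [18, 0, 0, 0, 0]])

```text
time: 2.27
position: [0.5671, 0.1951, 0.059]
tool_rot: [2.404, 2.022, 0.003]
ft_force: [-0.3, 0.4, -0.7]
grip_width: 0.632
grip_force: 0.0
```

```bash
python3 go.py 566.5 192.2 56 -10.2
```

```text
t 2.27 pos [567.1 195.1  59. ] yaw -9.86 tilt 0.1 F [-0.3  0.4 -0.7] w 55.0 gf 0.0
shift [-2.9 -0.1  3. ] spin 0.34 q [-0.71  0.38  0.41  1.79 -0.17  1.01 -0.41]
```

Emit:
arm_command(motion=[[18, -3, 0, 2, 0], [18, -3, 0, 2, 0], [18, -3, 0, 2, 0], [18, -3, 0, 2, 0], [18, -3, 0, 2, 0]])

```text
time: 2.68
position: [0.5664, 0.1916, 0.056]
tool_rot: [2.404, 2.022, 0.001]
ft_force: [-0.5, -0.1, -2.1]
grip_width: 0.272
grip_force: 25.0
```

Emit:
arm_command(motion=[[18, 0, 0, 0, 0], [18, 0, 0, 0, 0]])

```text
time: 2.85
position: [0.5664, 0.1916, 0.056]
tool_rot: [2.404, 2.022, 0.001]
ft_force: [1.4, -0.8, -0.1]
grip_width: 0.274
grip_force: 25.0
```

```bash
python3 go.py 566.5 192.2 140 -10.2
```

```text
t 2.85 pos [566.4 191.6  56. ] yaw -9.86 tilt 0.04 F [ 1.4 -0.8 -0.1] w 23.8 gf 25.0
shift [  0.6   0.1 -84. ] spin 0.34 q [-0.71  0.38  0.41  1.79 -0.17  1.   -0.41]
```

Emit:
arm_command(motion=[[18, 0, 0, -20, 0], [18, 0, 0, -60, 0], [18, 0, 0, -100, 0], [18, 0, 0, -124, 0]])

```text
time: 3.18
position: [0.5664, 0.192, 0.1829]
tool_rot: [2.404, 2.022, 0.003]
ft_force: [1.5, -0.0, -3.7]
grip_width: 0.278
grip_force: 25.0
```

```bash
python3 go.py 620.4 -189.3 180 5.2
```

```text
t 3.18 pos [566.4 192.  182.9] yaw -9.87 tilt 0.12 F [ 1.5 -0.  -3.7] w 24.2 gf 25.0
shift [-366.4  118.5    2.5] spin -15.07 q [-0.74  0.25  0.43  1.67 -0.11  1.24 -0.45]
```

Emit:
arm_command(motion=[[18, -25, 8, 0, 0], [18, -60, 20, 0, 0], [18, -95, 31, 0, 0], [18, -130, 42, 0, 0], [18, -165, 53, 0, 0]])

```text
time: 3.6
position: [0.5887, 0.0188, 0.1788]
tool_rot: [-2.402, -2.022, 0.003]
ft_force: [0.7, 0.4, -5.4]
grip_width: 0.275
grip_force: 25.0
```

Emit:
arm_command(motion=[[18, -35, 11, 0, -3], [18, -70, 22, 0, -6], [18, -105, 34, 0, -9], [18, -140, 45, 0, -12], [18, -175, 56, 0, -15]])

```text
time: 4.02
position: [0.6142, -0.1628, 0.1786]
tool_rot: [-2.114, -2.32, 0.001]
ft_force: [0.8, 1.4, -4.4]
grip_width: 0.273
grip_force: 25.0
```

Emit:
arm_command(motion=[[18, -10, 3, 0, 0], [18, -10, 3, 0, 0], [18, -10, 3, 0, 0]])

```text
time: 4.27
position: [0.6179, -0.1722, 0.1785]
tool_rot: [-2.121, -2.314, 0.002]
ft_force: [-1.1, -0.1, -5.7]
grip_width: 0.271
grip_force: 25.0
```

```bash
python3 go.py 620.4 -189.3 180 5.2; cat >shot.py <<'E'
import sys,cv2,numpy as np
from bench import get_image
k=sys.argv[1]
for n in("top","scene"):
    p,d=get_image(n);np.savez(n+k+".npz",p=p,d=d)
T=np.load("top"+k+".npz")["p"][:,:,::-1];S=np.load("scene"+k+".npz")["p"][:,:,::-1]
c=lambda I,x,y,w,h:cv2.resize(I[y:y+h,x:x+w],(400,480),interpolation=cv2.INTER_CUBIC)
cv2.imwrite(f"pics/s{k}.png",np.hstack([c(T,280,150,100,120),c(S,300,160,100,120)]))
E
python3 shot.py 1
```

```text
t 4.27 pos [ 617.9 -172.2  178.5] yaw 4.99 tilt 0.18 F [-1.1 -0.1 -5.7] w 23.6 gf 25.0
shift [-17.3   1.   -1.5] spin -0.21 q [-0.23  0.37  0.58  1.57 -0.21  1.27  0.47]
```

View pics/s1.png

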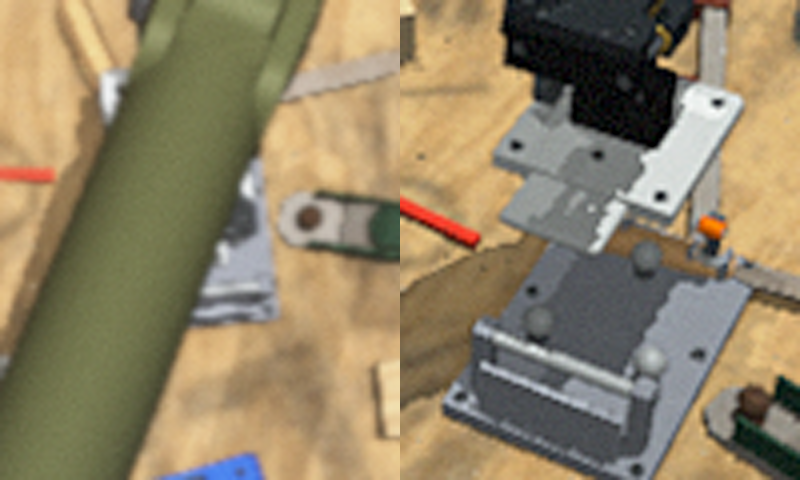

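The scene crop shows the plate held level above the base, with its tongue end at scene (325,214) to (350,222). The arm blocks the top view. I'll check the plate's pose in the grip from the tongue corners.

```bash
python3 - <<'E'
from h import *
from bench import get_state
s=get_state();z=s["position"][2]-.056+.020
t=np.radians(4.99);R=np.array([[np.cos(t),np.sin(t)],[-np.sin(t),np.cos(t)]])
for n,uv,zz in(("tongL",(324.6,213.9),z),("tongR",(349.6,222.1),z),("slabNR",(300+268/4-.4,160+216/4-.4),z+.004),("slabNL",(300+96/4-.4,160+162/4-.4),z+.004),("slabFR",(300+342/4-.4,160+97/4-.4),z+.004)):
    print(n,R@(plane("scene",uv,zz)[:2]-s["position"][:2])*1000)
E
python3 go.py 622.4 -189.1 130 5.2
```

```text
tongL [-98.978   27.4408]
tongR [-95.862  -30.7903]
slabNR [-56.9743 -53.4564]
slabNL [-62.5323  48.2797]
slabFR [ 62.2082 -52.106 ]
t 4.37 pos [ 618.6 -169.5  178.8] yaw 5.24 tilt 0.16 F [ 0.3  0.3 -4.4] w 23.9 gf 25.0
shift [-20.    2.   48.8] spin 0.04 q [-0.23  0.37  0.58  1.57 -0.21  1.27  0.47]
```

Emit:
arm_command(motion=[[18, -10, 1, 10, 0], [18, -19, 2, 25, 0], [18, -19, 2, 40, 0], [18, -19, 2, 55, 0], [18, -19, 2, 60, 0]])

```text
time: 4.78
position: [0.6205, -0.1902, 0.1157]
tool_rot: [-2.117, -2.315, 0.005]
ft_force: [-1.3, 0.8, -6.3]
grip_width: 0.278
grip_force: 25.0
```

Emit:
arm_command(motion=[[18, 0, 0, 0, 0], [18, 0, 0, 0, 0]], newtons=8)

```text
time: 4.95
position: [0.6225, -0.1904, 0.1193]
tool_rot: [-2.119, -2.319, 0.001]
ft_force: [0.2, 0.2, -4.8]
grip_width: 0.279
grip_force: 8.0
```

```bash
python3 go.py 622.4 -188.1 106 5.2
```

```text
t 4.95 pos [ 622.5 -190.4  119.3] yaw 5.15 tilt 0.06 F [ 0.2  0.2 -4.8] w 24.2 gf 8.0
shift [ 2.3  0.1 13.3] spin -0.05 q [-0.18  0.44  0.57  1.61 -0.25  1.17  0.53]
```

Emit:
arm_command(motion=[[18, 2, 0, 6, 0], [18, 2, 0, 12, 0], [18, 2, 0, 13, 0], [18, 2, 0, 14, 0], [18, 2, 0, 14, 0]])

```text
time: 5.37
position: [0.6225, -0.1882, 0.1059]
tool_rot: [-2.119, -2.319, -0.0]
ft_force: [-0.3, -0.4, -4.6]
grip_width: 0.279
grip_force: 8.0
```

Emit:
arm_command(motion=[[18, 0, 0, 2, 0], [18, 0, 0, 4, 0], [18, 0, 0, 4, 0]])

```text
time: 5.62
position: [0.6238, -0.1886, 0.1034]
tool_rot: [2.118, 2.317, 0.003]
ft_force: [1.2, -0.1, 2.3]
grip_width: 0.282
grip_force: 8.2
```

```bash
python3 go.py 622.4 -188.1 106 5.2
```

```text
t 5.62 pos [ 623.8 -188.6  103.4] yaw 5.14 tilt 0.19 F [ 1.2 -0.1  2.3] w 24.6 gf 8.2
shift [ 0.6 -1.4 -2.6] spin -0.06 q [-0.18  0.46  0.56  1.62 -0.26  1.14  0.53]
```

Emit:
arm_command(motion=[[18, 0, 0, 2, 0], [18, 0, 0, 4, 0], [18, 0, 0, 4, 0]], newtons=5)

```text
time: 5.87
position: [0.6224, -0.1886, 0.0979]
tool_rot: [2.12, 2.318, -0.0]
ft_force: [-0.3, 0.6, 1.7]
grip_width: 0.316
grip_force: 5.5
```

```bash
python3 go.py 622.4 -188.1 106 5.2; python3 shot.py 2
```

```text
t 5.87 pos [ 622.4 -188.6   97.9] yaw 5.13 tilt 0.01 F [-0.3  0.6  1.7] w 27.5 gf 5.5
shift [ 0.5  0.  -8.1] spin -0.07 q [-0.18  0.46  0.56  1.63 -0.26  1.13  0.54]
```

View pics/s2.png

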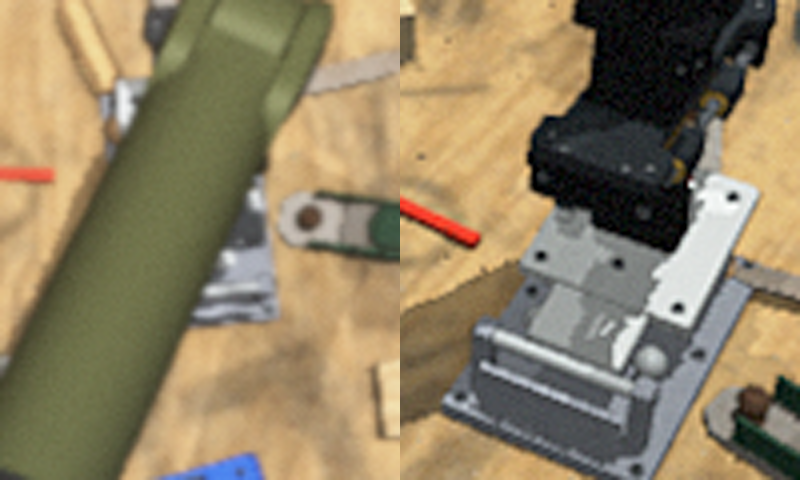

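The crop shows the plate tipping on the rollers inside the loose grip, with its tongue end dropping just in front of the bar. I'll lower it a little more.

Emit:
arm_command(motion=[[18, 0, 0, 2, 0], [18, 0, 0, 4, 0], [18, 0, 0, 5, 0], [18, 0, 0, 5, 0]])

```text
time: 6.3
position: [0.6222, -0.1888, 0.0932]
tool_rot: [-2.12, -2.318, 0.001]
ft_force: [-3.0, -1.0, 4.2]
grip_width: 0.347
grip_force: 5.1
```

```bash
python3 go.py 599.5 -190.2 92 5.2
```

```text
t 6.3 pos [ 622.2 -188.8   93.2] yaw 5.13 tilt 0.03 F [-3.  -1.   4.2] w 30.2 gf 5.1
shift [  0.6 -22.8   1.2] spin -0.07 q [-0.18  0.47  0.56  1.63 -0.27  1.12  0.54]
```

Emit:
arm_command(motion=[[18, 0, 0, -3, 0], [18, 0, -3, -3, 0], [18, 0, -6, -3, 0], [18, 0, -9, -3, 0], [18, 0, -9, -3, 0]])

```text
time: 6.72
position: [0.6133, -0.1892, 0.0957]
tool_rot: [2.12, 2.318, 0.001]
ft_force: [1.5, -1.3, -2.1]
grip_width: 0.322
grip_force: 4.6
```

```bash
python3 go.py 599.5 -190.2 92 5.2; python3 shot.py 3
```

```text
t 6.72 pos [ 613.3 -189.2   95.7] yaw 5.12 tilt 0.03 F [ 1.5 -1.3 -2.1] w 28.0 gf 4.6
shift [  0.3 -13.9   3.7] spin -0.08 q [-0.18  0.45  0.56  1.65 -0.26  1.12  0.54]
```

View pics/s3.png

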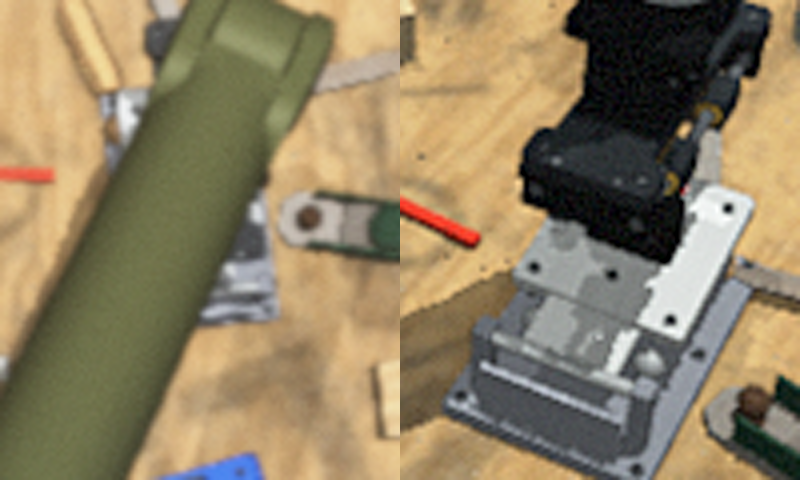

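The tongue is now under the bar (bar crosses over it at scene ≈(340,248)). Because the block leans when tipped, about 25 mm of travel towards the stop remains.

Emit:
arm_command(motion=[[18, 0, -3, -1, 0], [18, 0, -6, -1, 0], [18, 0, -9, -1, 0], [18, 0, -12, -1, 0], [18, 0, -12, -1, 0]])

```text
time: 7.23
position: [0.6001, -0.1902, 0.0965]
tool_rot: [-2.119, -2.317, 0.001]
ft_force: [-1.0, -0.6, -3.1]
grip_width: 0.307
grip_force: 4.8
```

```bash
python3 go.py 587 -192 92 5.2
```

```text
t 7.23 pos [ 600.1 -190.2   96.5] yaw 5.1 tilt 0.12 F [-1.  -0.6 -3.1] w 26.8 gf 4.8
shift [ -0.6 -13.2   4.5] spin -0.1 q [-0.19  0.42  0.57  1.68 -0.25  1.11  0.54]
```

Emit:
arm_command(motion=[[18, 0, -1, 2, 0], [18, 0, -3, 3, 0], [18, 0, -6, 4, 0], [18, 0, -8, 5, 0], [18, 0, -8, 5, 0]])

```text
time: 7.65
position: [0.5923, -0.1914, 0.0917]
tool_rot: [-2.12, -2.317, 0.002]
ft_force: [-2.5, -3.2, 1.6]
grip_width: 0.319
grip_force: 5.5
```

```bash
python3 go.py 587 -192 92 5.2; python3 shot.py 4
```

```text
t 7.65 pos [ 592.3 -191.4   91.7] yaw 5.1 tilt 0.11 F [-2.5 -3.2  1.6] w 27.7 gf 5.5
shift [-0.1 -5.4 -0.3] spin -0.1 q [-0.19  0.41  0.57  1.7  -0.24  1.1   0.54]
```

View pics/s4.png

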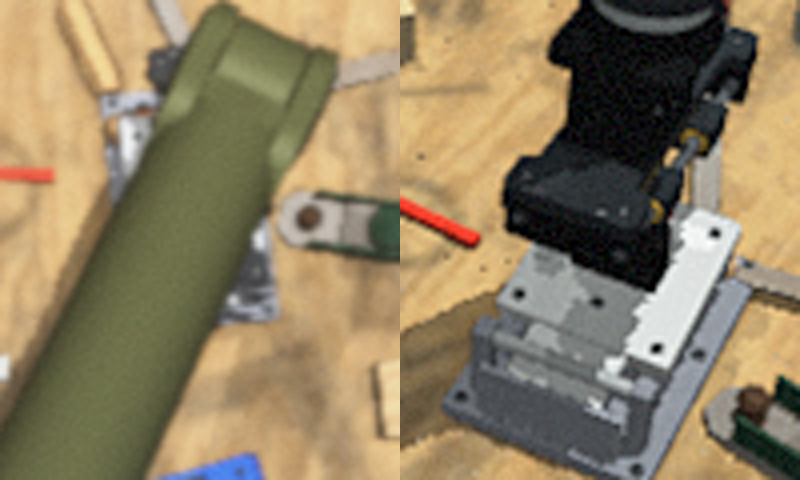

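The tongue lies well under the bar. The side force (−3 N in y) shows the V centring the plate towards −y, so I'll follow it while creeping to the stop.

Emit:
arm_command(motion=[[18, -1.5, -1, 0, 0], [18, -1.5, -3, 0, 0], [18, -1.5, -4.5, 0.5, 0], [18, -1.5, -4.5, 0.5, 0]])

```text
time: 8.08
position: [0.5902, -0.1919, 0.0913]
tool_rot: [2.118, 2.319, 0.003]
ft_force: [2.0, -0.1, -3.2]
grip_width: 0.309
grip_force: 4.7
```

```bash
python3 go.py 587 -192 92 5.2
```

```text
t 8.08 pos [ 590.2 -191.9   91.3] yaw 5.18 tilt 0.11 F [ 2.  -0.1 -3.2] w 26.9 gf 4.7
shift [ 0.2 -3.2 -0.8] spin -0.02 q [-0.19  0.41  0.57  1.71 -0.24  1.09  0.55]
```

By the lean geometry the plate is within about 2 mm of lined up. I'll release it, rise and look.

Emit:
arm_command(motion=[[40, 0, 0, 0, 0], [50, 0, 0, 0, 0], [60, 0, 0, 0, 0], [60, 0, 0, 0, 0], [60, 0, 0, 0, 0]])

```text
time: 8.5
position: [0.5896, -0.1929, 0.0918]
tool_rot: [2.119, 2.318, 0.001]
ft_force: [0.7, 0.5, 0.0]
grip_width: 0.604
grip_force: 0.0
```

Emit:
arm_command(motion=[[60, 0, 0, -20, 0], [60, 0, 0, -50, 0], [40, 0, 0, -80, 0], [20, 0, 0, -100, 0], [5, 0, 0, -100, 0]])

```text
time: 8.92
position: [0.5921, -0.1941, 0.1971]
tool_rot: [2.115, 2.313, 0.008]
ft_force: [0.4, -0.8, 1.3]
grip_width: 0.541
grip_force: 0.0
```

```bash
sed -i 's/280,150,100,120),c(S,300,160,100,120/280,150,100,120),c(S,300,180,100,120/' shot.py; python3 go.py 645 -187 140 5.2; python3 shot.py 5
```

```text
t 8.92 pos [ 592.1 -194.1  197.1] yaw 5.13 tilt 0.53 F [ 0.4 -0.8  1.3] w 47.1 gf 0.0
shift [ 2.5 52.8 57.5] spin -0.07 q [-0.22  0.31  0.6   1.6  -0.18  1.28  0.51]
```

View pics/s5.png

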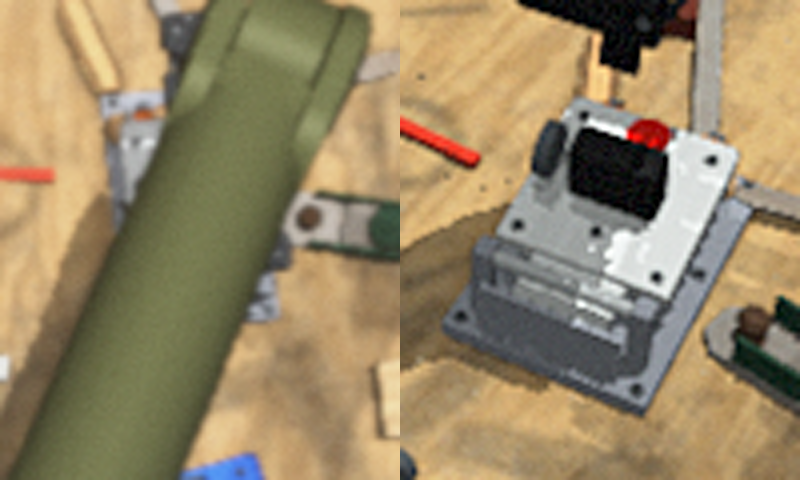

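The plate rests tilted with its far edge up, tongue under the bar, red spot at about scene (362,213). Next I'll close the fingers and move above the spot.

Emit:
arm_command(motion=[[0, 2.5, 25, 20, 0], [0, 2.5, 53, 57, 0], [0, 2.5, 53, 80, 0], [0, 2.5, 53, 90, 0], [0, 2.5, 53, 90, 0]])

```text
time: 9.43
position: [0.6385, -0.1848, 0.0964]
tool_rot: [-2.115, -2.313, 0.008]
ft_force: [-0.5, 0.3, -0.2]
grip_width: 0.076
grip_force: 0.0
```

```bash
python3 - <<'E'
from h import *
p=np.load("scene5.npz")["p"]
b=blobs(p,(0,130,90),(8,255,255),(350,200,30,25));print(b[0])
for c,a in b[0]:print(plane("scene",c,.066))
E
python3 go.py 645.3 -187 85 5.2
```

```text
[(array([361.8246, 213.0175]), np.int32(57))]
[ 0.6462 -0.1848  0.066 ]
t 9.43 pos [ 638.5 -184.8   96.4] yaw 5.14 tilt 0.53 F [-0.5  0.3 -0.2] w 6.6 gf 0.0
shift [-2.9  6.7 11.4] spin -0.06 q [-0.18  0.5   0.56  1.58 -0.28  1.15  0.53]
```

Emit:
arm_command(motion=[[0, -2, 4, 0, 0], [0, -2, 7, 4, 0], [0, -2, 7, 8, 0], [0, -2, 7, 8, 0]], newtons=20)

```text
time: 9.77
position: [0.6493, -0.1871, 0.0942]
tool_rot: [2.119, 2.318, 0.002]
ft_force: [0.7, 0.3, -0.2]
grip_width: 0.005
grip_force: 0.0
```

```bash
python3 go.py 645.3 -187 80 5.2
```

```text
t 9.77 pos [ 649.3 -187.1   94.2] yaw 5.12 tilt 0.08 F [ 0.7  0.3 -0.2] w 0.4 gf 0.0
shift [ 0.5 -4.  14.2] spin -0.08 q [-0.17  0.51  0.55  1.56 -0.29  1.15  0.53]
```

Emit:
arm_command(motion=[[0, 0, -3, 4, 0], [0, 0, -3, 8, 0], [0, 0, -3, 11, 0], [0, 0, -3, 13, 0], [0, 0, -3, 13, 0]])

```text
time: 10.18
position: [0.646, -0.1873, 0.0812]
tool_rot: [-2.12, -2.319, -0.001]
ft_force: [-1.6, 0.6, 4.5]
grip_width: 0.007
grip_force: 2.2
```

```bash
python3 go.py 645.3 -187 66 5.2
```

```text
t 10.18 pos [ 646.  -187.3   81.2] yaw 5.13 tilt 0.02 F [-1.6  0.6  4.5] w 0.6 gf 2.2
shift [ 0.4 -0.6 15.2] spin -0.07 q [-0.17  0.52  0.55  1.58 -0.29  1.12  0.54]
```

Contact came at TCP z ≈ 81 mm with 4.5 N, as predicted. I'll press in small steps.

Emit:
arm_command(motion=[[0, 0, 0, 1, 0], [0, 0, 0, 2, 0], [0, 0, 0, 3, 0], [0, 0, 0, 3, 0]])

```text
time: 10.52
position: [0.6465, -0.1873, 0.0792]
tool_rot: [2.119, 2.318, 0.002]
ft_force: [-2.3, -0.0, 9.1]
grip_width: 0.009
grip_force: 4.1
```

Emit:
arm_command(motion=[[0, 0, 0, 1, 0], [0, 0, 0, 2, 0], [0, 0, 0, 3, 0]])

```text
time: 10.77
position: [0.6473, -0.1871, 0.0762]
tool_rot: [2.118, 2.317, 0.004]
ft_force: [0.2, 0.5, 5.0]
grip_width: 0.004
grip_force: 2.6
```

Emit:
arm_command(motion=[[0, 0, 0, 1, 0], [0, 0, 0, 2, 0], [0, 0, 0, 3, 0]])

```text
time: 11.02
position: [0.6465, -0.1871, 0.0717]
tool_rot: [2.119, 2.319, 0.001]
ft_force: [0.6, 1.2, 0.3]
grip_width: 0.007
grip_force: 0.0
```

Emit:
arm_command(motion=[[0, 0, 0, 1, 0], [0, 0, 0, 2, 0], [0, 0, 0, 3, 0]])

```text
time: 11.27
position: [0.6452, -0.1871, 0.0676]
tool_rot: [-2.119, -2.317, 0.002]
ft_force: [-1.1, 1.0, 5.3]
grip_width: 0.005
grip_force: 2.8
```

```bash
python3 go.py 645.3 -187 66 5.2
```

```text
t 11.27 pos [ 645.2 -187.1   67.6] yaw 5.13 tilt 0.11 F [-1.1  1.   5.3] w 0.5 gf 2.8
shift [0.1 0.1 1.6] spin -0.07 q [-0.17  0.54  0.54  1.59 -0.3   1.1   0.54]
```

Emit:
arm_command(motion=[[0, 0, 0, 1, 0], [0, 0, 0, 2, 0], [0, 0, 0, 3, 0], [0, 0, 0, 3, 0]])

```text
time: 11.6
position: [0.6463, -0.1873, 0.0665]
tool_rot: [2.12, 2.318, 0.001]
ft_force: [-2.1, 0.8, 5.7]
grip_width: 0.004
grip_force: 3.1
```

Emit:
arm_command(motion=[[0, 0, 0, 1, 0], [0, 0, 0, 2, 0], [0, 0, 0, 2, 0]])

```text
time: 11.85
position: [0.647, -0.1875, 0.0658]
tool_rot: [2.118, 2.317, 0.003]
ft_force: [-2.0, 1.5, 11.1]
grip_width: 0.004
grip_force: 5.5
```

```bash
python3 go.py 645.3 -187 66 5.2
```

```text
t 11.85 pos [ 647.  -187.5   65.8] yaw 5.14 tilt 0.14 F [-2.   1.5 11.1] w 0.3 gf 5.5
shift [ 0.7 -1.7 -0.2] spin -0.06 q [-0.16  0.54  0.54  1.59 -0.3   1.1   0.55]
```

Emit:
arm_command(motion=[[0, 0, 0, 1, 0], [0, 0, 0, 2, 0], [0, 0, 0, 3, 0], [0, 0, 0, 4, 0], [0, 0, 0, 4, 0]])

```text
time: 12.27
position: [0.6472, -0.1877, 0.0654]
tool_rot: [2.119, 2.318, 0.005]
ft_force: [-9.4, 3.8, 29.2]
grip_width: 0.007
grip_force: 14.3
```

```bash
python3 go.py 645.3 -187 66 5.2
```

```text
t 12.27 pos [ 647.2 -187.7   65.4] yaw 5.13 tilt 0.2 F [-9.4  3.8 29.2] w 0.6 gf 14.3
shift [ 0.9 -1.8 -0.6] spin -0.07 q [-0.16  0.54  0.54  1.59 -0.31  1.1   0.55]
```

It's stiff at home height with 29 N, so I'll retreat and move aside for a clear look.

Emit:
arm_command(motion=[[0, 0, 0, -20, 0], [0, 0, 0, -60, 0], [0, 0, 0, -100, 0], [0, 0, 0, -135, 0], [0, 0, 0, -135, 0]])

```text
time: 12.68
position: [0.6498, -0.1891, 0.2032]
tool_rot: [2.112, 2.31, 0.011]
ft_force: [1.1, -1.0, 1.1]
grip_width: 0.011
grip_force: 0.0
```

Emit:
arm_command(motion=[[0, 40, 0, 0, 0], [0, 80, 0, 0, 0], [0, 120, 0, 0, 0], [0, 160, 0, 0, 0], [0, 200, 0, 0, 0]])

```text
time: 13.1
position: [0.6275, 0.0137, 0.194]
tool_rot: [-2.12, -2.318, -0.0]
ft_force: [0.2, 0.3, -0.4]
grip_width: 0.009
grip_force: 0.0
```

Emit:
arm_command(motion=[[0, 40, 0, 0, 0], [0, 80, 0, 0, 0], [0, 120, 0, 0, 0], [0, 120, 0, 0, 0], [0, 120, 0, 0, 0]])

```text
time: 13.52
position: [0.6164, 0.1358, 0.1935]
tool_rot: [-2.111, -2.325, 0.0]
ft_force: [1.2, -0.3, 0.4]
grip_width: 0.006
grip_force: 0.0
```

```bash
python3 shot.py 6; python3 - <<'E'
from h import *
cl={n:cloud(n,np.load(n+"6.npz")["d"]) for n in("top","scene")}
t=np.radians(5.2);R=np.array([[np.cos(t),np.sin(t)],[-np.sin(t),np.cos(t)]])
for n in cl:
    Q=cl[n].reshape(-1,3);b=(Q[:,:2]-[.5975,-.1914])@R.T*1000;z=Q[:,2]*1000
    m=(abs(b[:,1])<48)&(((b[:,0]>20)&(b[:,0]<56))|((b[:,0]>-50)&(b[:,0]<-28)))&(z>38)&(z<75)
    c,*_=np.linalg.lstsq(np.c_[b[m],np.ones(m.sum())],z[m],rcond=None)
    r=abs(np.c_[b[m],np.ones(m.sum())]@c-z[m])<6;i=np.where(m)[0][r]
    c,*_=np.linalg.lstsq(np.c_[b[i],np.ones(len(i))],z[i],rcond=None);print(n,len(i),"slopes rad",c[:2],"z at origin",c[2])
for n,bx in(("top",(315,165,30,40)),("scene",(345,195,45,40))):
    p=np.load(n+"6.npz")["p"];print(n,[(c,a,plane(n,c,.052)) for c,a in blobs(p,(0,130,90),(8,255,255),bx)[0]],[(c,a) for c,a in blobs(p,(9,170,140),(17,255,255),bx)[0]])
E
```

```text
top 435 slopes rad [-0.0116 -0.0108] z at origin 51.63307092217506
scene 405 slopes rad [-0.0068 -0.0063] z at origin 53.04628514792519
top [(array([325.8649, 182.1081]), np.int32(37), array([ 0.649 , -0.1855,  0.052 ]))] [(array([336. , 176.6]), np.int32(5)), (array([315.5, 178.5]), np.int32(4))]
scene [(array([363.8462, 214.3846]), np.int32(13), array([ 0.6591, -0.1855,  0.052 ]))] [(array([352.    , 207.4667]), np.int32(15)), (array([377.75, 215.8 ]), np.int32(20))]
```

View pics/s6.png

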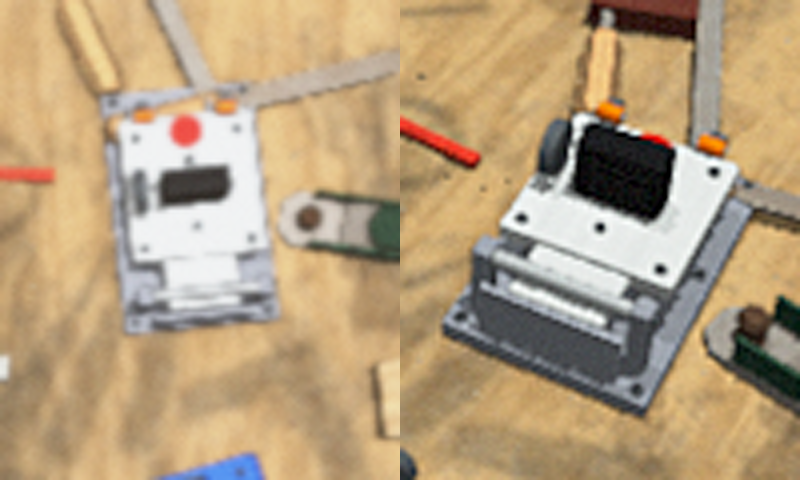

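The final view shows the plate level (slopes of about 0.01 rad) with its top 52 mm high. The tongue is under the bar, both orange rollers are back at their closed pixels over the far edge, and the arm is clear.

```bash
python3 -c "from bench import *;print(close_job())"
```

```text
the job is handed in; nothing more can be done
None
```

The mirror plate is home on its three balls and released. In the last images it is level within about 0.01 rad, its tongue is under the bar and both rollers sit over the far edge. The contact force on each catch could not be measured, and the hand-in returned no verdict.

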